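Set out craft pieces on a display board in order of height

ROBOT

A 6-joint arm with a two-finger parallel gripper is mounted at the origin on the work surface; the furniture and walls round the work are solid. World frame = base frame: x ahead of the robot, y to its left, z up, the work surface at z = 0. Lengths are in m, angles in degrees, forces in N, time in s.
With the tool pointing down it reaches from about 0.375 to 0.9 m from the base axis. Payload 3.1 kg.
Tool frame: the origin (TCP) lies midway between the tips of the shut fingers; the grasp point (between the pads) lies 19 mm behind it; z points along the fingers, y is the line along which they close (so a half turn about z gives the same grasp; the last joint's range is limited). The gripper opens to 87 mm and grips with 3 to 60 N. Pads are 19 mm wide; open, the fingers measure 117 mm over their backs; the gripper's body (75 mm by 190 mm) begins 51 mm behind the grasp point.
Start: joints at [62.768, 30.224, 82.088, -0, 67.689, -10.227], TCP at [0.183, 0.598, 0.223] pointing down, gripper open.
Joint ranges: [-176.69, 176.69], [-43.24, 126.21], [12.49, 139.97], [-82, 262], [0, 151.66], [-163.58, 163.58]. Speed limits (degrees/s): [159.86, 159.86, 180, 180, 180, 180].

INTERFACE

Orientations are given as a 3x3 rotation matrix whose columns are the frame's x, y, z axes.
In Python, from rig import read_state, capture, camera_info, hand_in gives the robot as it stands.
- The arm moves only by the tool drive_tool, never from a script. Its argument "motion" is a list of rows, each a list of 2 entries, a list of its own where there are three numbers: the shift along the tool's x, y, z in mm, then the turn, a rotation vector about the tool's x, y, z in rad. A call has 1 to 5 rows; each row shifts and turns the commanded pose from where the row before left it, along the tool's axes as they then stand; what a row does not reach is not made up. A row lasts 1/10 s, in which the tool goes at most 50 mm and 8.59 degrees, less where a joint would pass 70% of its speed; a pose out of reach is approached as far as the arm can. A call is refused whole if a number of a shift passes 50 or a number of a turn 0.15, either way. A call with a gripper value outside its range is refused whole. "gripper" is the opening, from 0 (shut) to 1 (fully open), set as the call begins (left out, the last holds). The fingers move at their own pace and stop on an object; the grip force is fixed at half the most. Time passes only in rows, so rows that do not move let the fingers close. It gives the time, the measured TCP pose, the force, the opening and the grip force at its end, in the units of the state.
- read_state(): the state, without advancing time (a new reading comes with each control period).
- capture(name): name is "scene" or "side" or "wrist"; returns the picture (420x560x3 uint8, red, green, blue); there is no depth.
- camera_info(name): a dict with "fovy" (degrees; the focal length in pixels is half the picture's height over the tangent of half this angle, whatever the lens; pixels are square), "cx", "cy" (the principal point, pixels), "xyz" and "orientation" of the camera in the world; the wrist camera has in their place "T_tool_cam" (4x4, takes a point from camera to tool coordinates, whose origin is the TCP and whose axes are the flange's). Camera axes: x right, y down, z forward; pixel columns grow to the right and rows downward; lengths in m; the calibration is good to about 2 mm. A picture is of the moment at which its call begins: read the wrist's pose just before it. camera_info takes no time and is no camera call.
- hand_in(): hands the job in; it is judged then, once.
The state is a dict: "time_s": time; "joint_positions": joint angles; "qvel": joint speeds; "tau": joint torques, N m; "position": TCP position; "tcp_rot": TCP orientation; "force": force on the tool from outside, world axes, zero at the start; "moment": the same for the moment, N m; "opening": opening from 0.0 (shut) to 1.0 (fully open); "grasp_force": force on a finger pad.
Only numpy, scipy, OpenCV 4.12 (cv2) and the standard library are available. Lean on these libraries where they do the work, as an engineer would, in place of code of your own. Each camera call takes 0.05 s, during which the arm holds its last target. There are 200 camera calls.

TASK

Set out the pine cone, the paint jar, the gold walnut and the tea light on the display board in order of height, one in the middle of each green mark: the tallest on the mark next to the red stud, stepping down to the shortest on the mark next to the white stud. The cone, the jar and the tea light must stand upright. Leave the tea tin where it stands.

Things in the scene. Friction and masses are not known exactly. Their poses are not given: they have to be found in the camera images.
- pine_cone: brown open pine cone standing on its base, about 65 mm across the scales and 64 mm high (the tallest piece); the scales give way, and its solid core, which the fingers meet, is about 40 mm across at the middle and 56 mm high; 15 to 30 g; origin at the centre of its underside, z up
- paint_jar: small cream jar with a white ribbed lid that has a gold disc on top, 46 mm across and 46 mm high, the lid fixed on; 45 to 90 g; origin at the centre of its underside, z up
- gold_walnut: single gold-painted walnut lying on its side, 35 mm wide (along its x), 51 mm long (along its y), 36 mm high; 12 to 23 g; origin at its centre, 18 mm above what it lies on
- tea_light: tea light candle in a silver metal cup, 39 mm across; the cup is 16 mm high and the wick ends at 21 mm (the shortest piece); 12 to 21 g; origin at the centre of its underside, z up
- mark_1: green round felt mark, 70 mm across and 2 mm thick, fixed on the brown display board; one of four alike in a straight row, 90 mm apart; origin at the centre of its underside, which is the board's top face (12 mm above the table); things stand on its top, 2 mm above the origin; its y axis runs along the row, z up
- mark_2: green round felt mark, 70 mm across and 2 mm thick, fixed on the brown display board; one of four alike in a straight row, 90 mm apart; origin at the centre of its underside, which is the board's top face (12 mm above the table); things stand on its top, 2 mm above the origin; its y axis runs along the row, z up
- mark_3: green round felt mark, 70 mm across and 2 mm thick, fixed on the brown display board; one of four alike in a straight row, 90 mm apart; origin at the centre of its underside, which is the board's top face (12 mm above the table); things stand on its top, 2 mm above the origin; its y axis runs along the row, z up
- mark_4: green round felt mark, 70 mm across and 2 mm thick, fixed on the brown display board; one of four alike in a straight row, 90 mm apart; origin at the centre of its underside, which is the board's top face (12 mm above the table); things stand on its top, 2 mm above the origin; its y axis runs along the row, z up
- red_stud: red round stud, 26 mm across and 8.5 mm high, fixed on the display board (brown, 100 x 460 mm, 12 mm thick, fixed on the table) at one end of the row of marks, 65 mm beyond the last mark; a white stud of the same size is at the other end; origin at the centre of its underside
- tea_tin: bystander: upright round printed tin, mostly white with a pale lid, 83 mm across, 112 mm high; origin at the centre of its underside
Mind the look-alikes: they are no part of the job. Leave any blue, pink or purple look-alike of the paint_jar alone.

How it is judged (in metres and radians):
At the end, for the whole second after the job is handed in: From the mark next to the red stud on: pine cone, paint jar, gold walnut, tea light, each resting on its mark with its origin within 15 mm of the mark's centre seen from above; cone, jar and tea light upright within 0.2 rad; all released and at rest (((horizontal distance between red_stud and mark_1 below 0.1 m and horizontal distance between pine_cone and mark_1 below 0.015 m and z of pine_cone in the frame of mark_1 between -0.004 and 0.009 m and horizontal distance between paint_jar and mark_2 below 0.015 m and z of paint_jar in the frame of mark_2 between -0.004 and 0.009 m and horizontal distance between gold_walnut and mark_3 below 0.015 m and z of gold_walnut in the frame of mark_3 between 0.014 and 0.033 m and horizontal distance between tea_light and mark_4 below 0.015 m and z of tea_light in the frame of mark_4 between -0.004 and 0.009 m) or (horizontal distance between red_stud and mark_4 below 0.1 m and horizontal distance between pine_cone and mark_4 below 0.015 m and z of pine_cone in the frame of mark_4 between -0.004 and 0.009 m and horizontal distance between paint_jar and mark_3 below 0.015 m and z of paint_jar in the frame of mark_3 between -0.004 and 0.009 m and horizontal distance between gold_walnut and mark_2 below 0.015 m and z of gold_walnut in the frame of mark_2 between 0.014 and 0.033 m and horizontal distance between tea_light and mark_1 below 0.015 m and z of tea_light in the frame of mark_1 between -0.004 and 0.009 m)) and linear speed of each of pine_cone, paint_jar, gold_walnut, tea_light below 0.02 m/s and contact force between each of pine_cone, paint_jar, gold_walnut, tea_light and the fingers below 0.05 N and angle between each of pine_cone, paint_jar, tea_light's own z axis and vertical below 0.2 rad); the robot touches nothing.
It fails at once if the tea tin is shifted by more than 30 mm or tipped (distance of tea_tin from where it was at the start of the episode above 0.03 m or angle between tea_tin's own z axis and vertical above 0.4 rad).
It also fails if it takes over 109 s, if anything falls off the work surface, if the arm or the gripper's body presses on something with over 40 N, if the wrist force passes 120 N, or if a joint passes its speed limit or range.

## Working session

There is one attempt and no reset: what is moved stays moved. The work goes in short steps, Python scripts to look and compute and a tool call to move; the robot and the scene stay as the last step left them, time stands still between calls to the robot, and variables do not carry over. Pictures are saved under pics/ and viewed, at most 17 in all, crops included, and the job is handed in when it is done.

Besides the shell and the picture viewer there is one more tool, called after "Request:" by a JSON object that holds its "method" and its "body". drive_tool: Moves the arm, as the interface text tells. Its arguments: {"type":"object","properties":{"motion":{"type":"array","items":{"type":"array"}},"gripper":{"type":"number"}},"required":["motion"]}

```bash
mkdir -p pics
cat > h.py <<'E'
import numpy as np,cv2
from rig import *
def snap(n,f):
    s=read_state(); im=capture(n); cv2.imwrite('pics/'+f,im[:,:,::-1]); return s,im
def cam(n,s=None):
    i=camera_info(n); f=210/np.tan(np.radians(i['fovy'])/2)
    if n=='wrist':
        T=np.array(i['T_tool_cam']); R=np.array(s['tcp_rot']); return f,i['cx'],i['cy'],R@T[:3,3]+np.array(s['position']),R@T[:3,:3]
    return f,i['cx'],i['cy'],np.array(i['xyz']),np.array(i['orientation'])
def ray(c,u,v,z):
    f,cx,cy,p,R=c; d=R@np.array([(u-cx)/f,(v-cy)/f,1]); return p+d*(z-p[2])/d[2]
def proj(c,X):
    f,cx,cy,p,R=c; q=R.T@(np.array(X)-p); return q[0]/q[2]*f+cx,q[1]/q[2]*f+cy
E
python3 - <<'E'
from h import *
a=snap('scene','a.png')[1]; b=snap('side','b.png')[1]; s,c=snap('wrist','c.png')
print(camera_info('scene'),camera_info('side'),camera_info('wrist'),s['tcp_rot'],s['time_s'])
E
```

```text
{'fovy': 48.01602548959906, 'cx': 279.2528906458312, 'cy': 212.675723528182, 'xyz': array([-0.04955997, -0.8000592 ,  0.8033391 ]), 'orientation': array([[ 0.82104373, -0.34260646,  0.45662677],
       [-0.57085933, -0.4890876 ,  0.6594793 ],
       [-0.00261138, -0.802131  , -0.5971424 ]])} {'fovy': 54.705927834262496, 'cx': 277.70073435222184, 'cy': 206.21986454935913, 'xyz': array([-0.08817135, -0.27329698,  0.97990747]), 'orientation': array([[ 0.44284011, -0.71641462,  0.53911291],
       [-0.8965927 , -0.35131682,  0.26962572],
       [-0.00376438, -0.60276578, -0.79790929]])} {'fovy': 70.7019077989734, 'cx': 278.73840029461024, 'cy': 208.10444851651636, 'T_tool_cam': array([[ 2.25509983e-04, -9.69295330e-01, -2.45899397e-01,
         6.74016252e-02],
       [ 9.99999916e-01,  1.34229259e-04,  3.87972363e-04,
         3.21390818e-04],
       [-3.43052906e-04, -2.45899464e-01,  9.69295278e-01,
        -1.62902884e-01],
       [ 0.00000000e+00,  0.00000000e+00,  0.00000000e+00,
         1.00000000e+00]])} [[-9.56267670e-01  2.92491569e-01 -9.09016249e-04]
 [ 2.92492770e-01  9.56266097e-01 -1.76943545e-03]
 [ 3.51716469e-04 -1.95793460e-03 -9.99998021e-01]] 0.1
```

View pics/a.png

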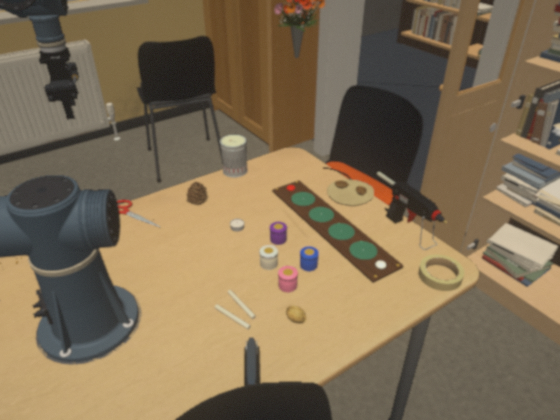

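View pics/b.png

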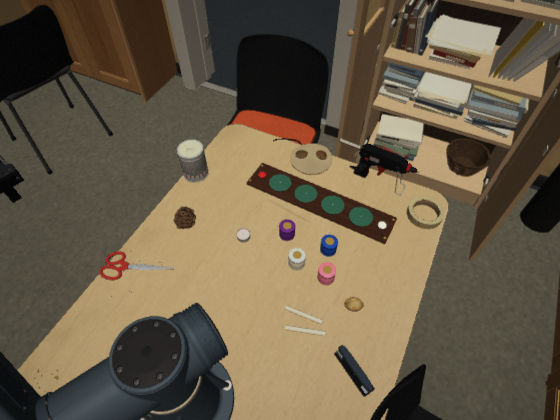

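In the side view there are four jars: purple (287,230), blue (329,244), pink (326,272) and cream/white (297,258). The cream one fits the description. I'll confirm it in an enlarged crop.

Run:
```python
import cv2
b=cv2.imread('pics/b.png')
cv2.imwrite('pics/b2.png',cv2.resize(b[140:320,160:420],None,fx=3,fy=3,interpolation=cv2.INTER_CUBIC))
```

```text
(no output)
```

View pics/b2.png

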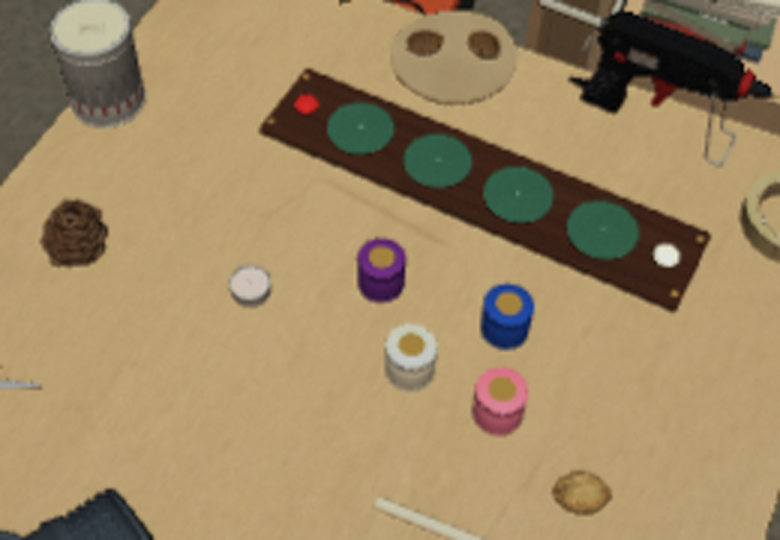

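The crop confirms it: the cream jar with the white lid and gold disc is at crop (411,344). Mark centres are at crop (361,128), (438,160), (518,194) and (603,230), running from red to white. The cone is at (75,233), the tea light at (250,281) and the walnut at (582,492).

Run:
```python
from h import *
c=cam('side')
for n,u,v,z in [('m1',361,128,.014),('m2',438,160,.014),('m3',518,194,.014),('m4',603,230,.014),('red',306,104,.018),('white',667,255,.018),('cone',75,233,.03),('jar',411,344,.046),('light',250,281,.016),('walnut',582,492,.018),('wal_a',556,490,.018),('wal_b',610,493,.018),('purple',382,256,.046),('blue',508,302,.046),('pink',501,387,.046),('tin',90,27,.112)]:
    print(n,ray(c,160+u/3,140+v/3,z).round(4))
c=cam('scene')
for n,u,v,z in [('m1',303,199,.014),('m4',364,250,.014),('cone',198,194,.03),('jar',269,253,.046),('light',237,223,.016),('walnut',296,314,.018),('tin',233,142,.112)]:
    print(n,ray(c,u,v,z).round(4))
```

```text
m1 [0.6506 0.0865 0.014 ]
m2 [ 0.6467 -0.0027  0.014 ]
m3 [ 0.642  -0.0918  0.014 ]
m4 [ 0.6373 -0.1824  0.014 ]
red [0.6518 0.1515 0.018 ]
white [ 0.6333 -0.2474  0.018 ]
cone [0.3993 0.2687 0.03  ]
jar [ 0.4213 -0.0746  0.046 ]
light [0.4329 0.0967 0.016 ]
walnut [ 0.3702 -0.2565  0.018 ]
wal_a [ 0.3623 -0.2364  0.018 ]
wal_b [ 0.3797 -0.2778  0.018 ]
purple [ 0.4948 -0.0113  0.046 ]
blue [ 0.4996 -0.135   0.046 ]
pink [ 0.4168 -0.1618  0.046 ]
tin [0.5753 0.3517 0.112 ]
m1 [0.6489 0.0868 0.014 ]
m4 [ 0.6395 -0.1814  0.014 ]
cone [0.4004 0.2639 0.03  ]
jar [ 0.4163 -0.0832  0.046 ]
light [0.4316 0.0968 0.016 ]
walnut [ 0.371  -0.2551  0.018 ]
tin [0.5704 0.344  0.112 ]
```

Request:
{"method": "drive_tool", "body": {"motion": [[[0,0,0],[0,0,-0.1485]],[[0,0,0],[0,0,-0.1485]],[[-18,-28,0],[0,0,0]],[[-18,-28,0],[0,0,0]],[[-18,-28,0],[0,0,0]]], "gripper": 1}}

```text
time_s: 0.65
position: [0.2369, 0.5126, 0.2221]
tcp_rot: [[-1.0, -0.001, -0.0], [-0.001, 1.0, -0.001], [0.0, -0.001, -1.0]]
force: [0.1, -0.1, -0.3]
opening: 1.001
grasp_force: 0.0
```

Request:
{"method": "drive_tool", "body": {"motion": [[[-18,-28,0],[0,0,0]],[[-18,-28,0],[0,0,0]],[[-18,-28,0],[0,0,0]],[[-18,-28,0],[0,0,0]],[[-18,-28,0],[0,0,0]]]}}

```text
time_s: 1.15
position: [0.3272, 0.3724, 0.2224]
tcp_rot: [[-1.0, -0.0, -0.0], [-0.0, 1.0, -0.0], [0.0, -0.0, -1.0]]
force: [0.3, 0.3, 0.5]
opening: 1.0
grasp_force: 0.0
```

Request:
{"method": "drive_tool", "body": {"motion": [[[-18,-28,0],[0,0,0]],[[-18,-28,0],[0,0,0]],[[-18,-24,0],[0,0,0]],[[-18,0,0],[0,0,0]],[[0,0,0],[0,0,0]]]}}

```text
time_s: 1.65
position: [0.4014, 0.2932, 0.2227]
tcp_rot: [[-1.0, 0.003, 0.002], [0.003, 1.0, 0.001], [-0.002, 0.001, -1.0]]
force: [-0.1, 0.5, -0.3]
opening: 0.998
grasp_force: 0.0
```

Run:
```python
from h import *
s,im=snap('wrist','w1.png'); print(np.round(s['position'],4),np.round(s['tcp_rot'],3).tolist(),s['joint_positions'],s['time_s'])
```

```text
[0.4014 0.2932 0.2227] [[-1.0, 0.003, 0.002], [0.003, 1.0, 0.001], [-0.002, 0.001, -1.0]] [ 2.32524256e+01  2.03465485e+01  1.00199825e+02 -1.32501189e-02
  5.93084560e+01 -6.65875325e+01] 1.65
```

View pics/w1.png

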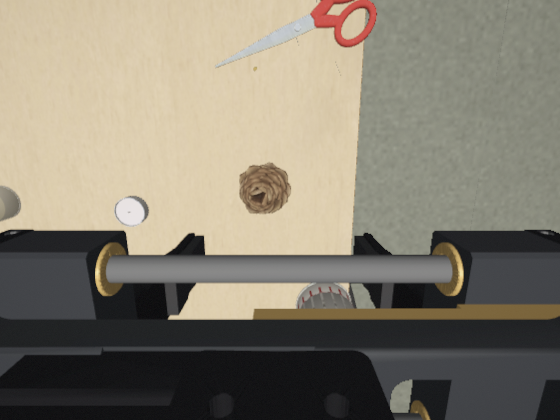

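The cone is at (265,189) and the tea light at (131,211). The tin is at (325,300), beyond the fingers.

Run:
```python
from h import *
c=cam('wrist',read_state())
print(ray(c,265,189,.03),ray(c,131,211,.016),ray(c,325,290,.06))
```

```text
[0.3982831 0.277356  0.03     ] [0.42943604 0.10349422 0.016     ] [0.517822   0.35032411 0.06      ]
```

Request:
{"method": "drive_tool", "body": {"motion": [[[2,-12,25],[0,0,0]],[[0,-10,25],[0,0,0]],[[0,0,15],[0,0,0]],[[0,0,0],[0,0,0]],[[0,0,0],[0,0,0]]]}}

```text
time_s: 2.2
position: [0.396, 0.2722, 0.1577]
tcp_rot: [[-1.0, -0.001, -0.001], [-0.001, 1.0, -0.0], [0.001, -0.0, -1.0]]
force: [0.4, 0.2, -0.2]
opening: 0.997
grasp_force: 0.0
```

Run:
```python
from h import *
s,im=snap('wrist','w2.png'); print(np.round(s['position'],4),np.round(s['tcp_rot'],4).tolist(),s['qvel'])
c=cam('wrist',s)
for p in ([.399,.269,.03],[.399,.277,.03],[.43,.097,.016],[.43,.1035,.016]): print(proj(c,p))
```

```text
[0.396  0.2722 0.1577] [[-1.0, -0.0014, -0.0009], [-0.0014, 1.0, -0.0001], [0.0009, -0.0001, -1.0]] [-0.07405035 -1.04752676 -1.28292892 -0.0415865  -0.18751519 -0.00840736]
(np.float64(274.9738173624261), np.float64(204.88543730063444))
(np.float64(282.89604506622953), np.float64(204.89729689957508))
(np.float64(116.06169188489707), np.float64(229.48750111946103))
(np.float64(122.0764615620883), np.float64(229.4962184420139))
```

View pics/w2.png

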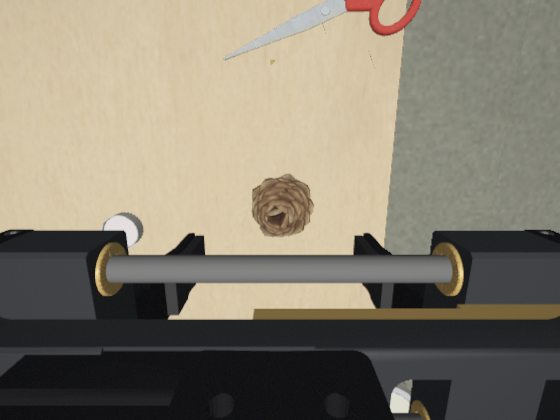

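Request:
{"method": "drive_tool", "body": {"motion": [[[-1,5,30],[0,0,0]],[[0,0,30],[0,0,0]],[[0,0,30],[0,0,0]],[[0,0,30],[0,0,0]],[[0,0,27],[0,0,0]]]}}

```text
time_s: 2.75
position: [0.3988, 0.2776, 0.0104]
tcp_rot: [[-1.0, -0.001, 0.003], [-0.001, 1.0, 0.001], [-0.003, 0.001, -1.0]]
force: [0.6, 0.4, 0.3]
opening: 0.997
grasp_force: 0.0
```

Request:
{"method": "drive_tool", "body": {"motion": [[[0,0,0],[0,0,0]],[[0,0,0],[0,0,0]],[[0,0,0],[0,0,0]],[[0,0,0],[0,0,0]],[[0,0,0],[0,0,0]]], "gripper": 0}}

```text
time_s: 3.25
position: [0.3986, 0.2771, 0.0118]
tcp_rot: [[-1.0, -0.0, 0.002], [-0.0, 1.0, 0.001], [-0.002, 0.001, -1.0]]
force: [0.1, 1.0, 0.6]
opening: 0.631
grasp_force: 0.0
```

Request:
{"method": "drive_tool", "body": {"motion": [[[0,0,0],[0,0,0]],[[0,0,0],[0,0,0]],[[0,0,0],[0,0,0]],[[0,0,0],[0,0,0]],[[0,0,0],[0,0,0]]]}}

```text
time_s: 3.75
position: [0.3979, 0.2767, 0.0107]
tcp_rot: [[-1.0, -0.0, 0.0], [-0.0, 1.0, 0.0], [-0.0, 0.0, -1.0]]
force: [-0.1, 0.6, 2.4]
opening: 0.361
grasp_force: 29.7
```

Request:
{"method": "drive_tool", "body": {"motion": [[[0,0,-10],[0,0,0]],[[0,0,-30],[0,0,0]],[[0,0,-30],[0,0,0]],[[0,0,-30],[0,0,0]],[[0,-20,-30],[0,0,0]]]}}

```text
time_s: 4.25
position: [0.3981, 0.2578, 0.1423]
tcp_rot: [[-1.0, -0.002, 0.002], [-0.002, 1.0, 0.001], [-0.002, 0.001, -1.0]]
force: [1.0, -0.6, 0.1]
opening: 0.359
grasp_force: 29.5
```

Request:
{"method": "drive_tool", "body": {"motion": [[[-10,-30,0],[0,0,0]],[[-20,-30,0],[0,0,0]],[[-25,-30,0],[0,0,0]],[[-25,-30,0],[0,0,0]],[[-25,-30,0],[0,0,0]]]}}

```text
time_s: 4.75
position: [0.5033, 0.1054, 0.1411]
tcp_rot: [[-1.0, -0.0, -0.0], [-0.0, 1.0, 0.0], [0.0, 0.0, -1.0]]
force: [0.6, 0.7, -1.0]
opening: 0.359
grasp_force: 29.5
```

Request:
{"method": "drive_tool", "body": {"motion": [[[-25,-12,0],[0,0,0]],[[-25,0,0],[0,0,0]],[[-10,0,0],[0,0,0]],[[0,0,0],[0,0,0]],[[0,0,0],[0,0,0]]]}}

```text
time_s: 5.25
position: [0.561, 0.0953, 0.1403]
tcp_rot: [[-1.0, -0.001, -0.003], [-0.001, 1.0, 0.0], [0.003, 0.0, -1.0]]
force: [-0.1, -0.1, 0.3]
opening: 0.359
grasp_force: 29.5
```

Run:
```python
from h import *
s,im=snap('wrist','w3.png'); print(np.round(s['position'],4),np.round(s['tcp_rot'],4).tolist(),s['opening'])
c=cam('wrist',s)
for p in ([.65,.0865,.014],[.6467,-.0027,.014],[.642,-.0918,.014],[.6373,-.1824,.014]): print(proj(c,p))
```

```text
[0.561  0.0953 0.1403] [[-1.0, -0.001, -0.0028], [-0.001, 1.0, 0.0001], [0.0028, 0.0001, -1.0]] 0.3585101854546204
(np.float64(269.92991720998623), np.float64(283.1586011297283))
(np.float64(186.80272116027527), np.float64(280.2922402456995))
(np.float64(103.12693120010968), np.float64(276.214840981403))
(np.float64(17.40114394682155), np.float64(272.1049254739156))
```

View pics/w3.png

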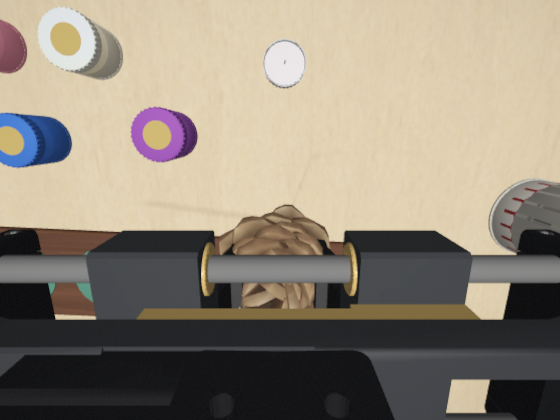

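The cone is held upright at about (280,255), centred between the fingers, but the gripper hides the marks. I'll go past the board to see them.

Request:
{"method": "drive_tool", "body": {"motion": [[[-30,-20,-20],[0,0,0]],[[-30,-20,-20],[0,0,0]],[[-30,-20,-20],[0,0,0]],[[-30,-20,0],[0,0,0]],[[-30,-20,0],[0,0,0]]]}}

```text
time_s: 5.8
position: [0.7129, -0.005, 0.2017]
tcp_rot: [[-1.0, -0.001, 0.0], [-0.001, 1.0, 0.0], [-0.0, 0.0, -1.0]]
force: [0.2, -0.3, -0.5]
opening: 0.362
grasp_force: 29.5
```

Request:
{"method": "drive_tool", "body": {"motion": [[[-30,-10,0],[0,0,0]],[[-10,0,0],[0,0,0]],[[0,0,0],[0,0,0]],[[0,0,0],[0,0,0]],[[0,0,0],[0,0,0]]]}}

```text
time_s: 6.3
position: [0.7513, -0.0142, 0.2004]
tcp_rot: [[-1.0, -0.001, -0.002], [-0.001, 1.0, 0.0], [0.002, 0.0, -1.0]]
force: [0.9, -0.8, -0.3]
opening: 0.36
grasp_force: 29.5
```

Run:
```python
from h import *
s,im=snap('wrist','w4.png'); print(np.round(s['position'],4),np.round(s['tcp_rot'],4).tolist(),s['time_s'])
c=cam('wrist',s)
hsv=cv2.cvtColor(im,cv2.COLOR_RGB2HSV); m=cv2.inRange(hsv,(65,70,30),(95,255,200))
n,l,st,ce=cv2.connectedComponentsWithStats(m)
for i in range(1,n):
    if st[i,4]>500: print(st[i],ce[i],ray(c,*ce[i],.014).round(4))
for p in ([.6506,.0865,.014],[.6467,-.0027,.014],[.642,-.0918,.014],[.6373,-.1824,.014]): print(proj(c,p))
```

```text
[ 0.7513 -0.0142  0.2004] [[-1.0, -0.0012, -0.002], [-0.0012, 1.0, 0.0003], [0.002, 0.0003, -1.0]] 6.3
[ 100   58   63   67 3236] [130.90358467  91.02904821] [ 0.6389 -0.1774  0.014 ]
[ 182   63   62   66 3181] [212.29801949  95.23043068] [ 0.6431 -0.0875  0.014 ]
[ 263   67   62   66 3147] [293.1792183   99.29806165] [0.6473 0.0024 0.014 ]
[ 343   71   62   65 3127] [373.50175887 103.43684042] [0.6515 0.0922 0.014 ]
(np.float64(368.4315961317619), np.float64(102.59138205507416))
(np.float64(288.634514014012), np.float64(98.76779699255887))
(np.float64(208.38187326387535), np.float64(94.15373997531991))
(np.float64(126.1659921708513), np.float64(89.50271032900376))
```

View pics/w4.png

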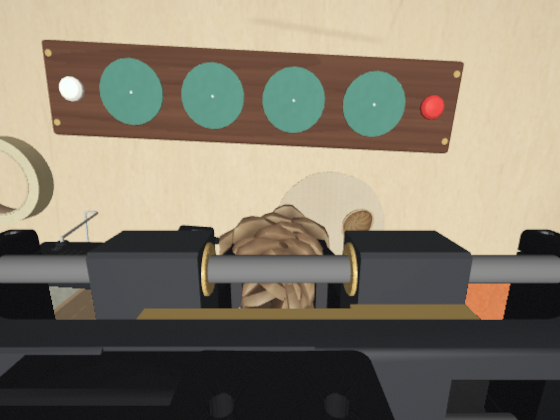

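The marks in the wrist view, red to white, are at (374,103), (293,99), (212,95) and (131,91). The red stud at (432,107) is next to the first, so the cone goes to (0.651, 0.090).

Request:
{"method": "drive_tool", "body": {"motion": [[[25,26,0],[0,0,0]],[[25,26,0],[0,0,0]],[[25,26,0],[0,0,0]],[[25,26,20],[0,0,0]],[[0,0,30],[0,0,0]]]}}

```text
time_s: 6.85
position: [0.6496, 0.093, 0.1529]
tcp_rot: [[-1.0, -0.004, 0.001], [-0.004, 1.0, 0.001], [-0.001, 0.001, -1.0]]
force: [0.6, -0.5, -1.1]
opening: 0.364
grasp_force: 29.5
```

Request:
{"method": "drive_tool", "body": {"motion": [[[0,0,30],[0,0,0]],[[0,0,30],[0,0,0]],[[0,0,30],[0,0,0]],[[0,0,0],[0,0,0]],[[0,0,0],[0,0,0]]]}}

```text
time_s: 7.35
position: [0.6524, 0.089, 0.0609]
tcp_rot: [[-1.0, -0.001, -0.001], [-0.001, 1.0, 0.0], [0.001, 0.0, -1.0]]
force: [-0.1, 0.4, 0.3]
opening: 0.363
grasp_force: 29.5
```

Request:
{"method": "drive_tool", "body": {"motion": [[[1,1,15],[0,0,0]],[[0,0,12],[0,0,0]],[[0,0,8],[0,0,0]],[[0,0,0],[0,0,0]],[[0,0,0],[0,0,0]]]}}

```text
time_s: 7.85
position: [0.6518, 0.0897, 0.0253]
tcp_rot: [[-1.0, -0.0, -0.0], [-0.0, 1.0, -0.0], [0.0, -0.0, -1.0]]
force: [0.0, 0.5, -0.6]
opening: 0.361
grasp_force: 29.5
```

Request:
{"method": "drive_tool", "body": {"motion": [[[0,0,0],[0,0,0]],[[0,0,0],[0,0,0]],[[0,0,0],[0,0,0]],[[0,0,0],[0,0,0]],[[0,0,0],[0,0,0]]], "gripper": 1}}

```text
time_s: 8.35
position: [0.6519, 0.0898, 0.0256]
tcp_rot: [[-1.0, -0.0, 0.0], [-0.0, 1.0, 0.0], [-0.0, 0.0, -1.0]]
force: [-0.4, 0.1, 0.1]
opening: 0.731
grasp_force: 0.0
```

Request:
{"method": "drive_tool", "body": {"motion": [[[0,0,0],[0,0,0]],[[0,0,0],[0,0,0]],[[0,0,0],[0,0,0]],[[0,0,0],[0,0,0]],[[0,0,0],[0,0,0]]]}}

```text
time_s: 8.85
position: [0.6518, 0.0898, 0.0255]
tcp_rot: [[-1.0, -0.0, -0.0], [-0.0, 1.0, 0.0], [0.0, 0.0, -1.0]]
force: [-0.5, -0.2, 0.6]
opening: 0.993
grasp_force: 0.0
```

Request:
{"method": "drive_tool", "body": {"motion": [[[0,0,-15],[0,0,0]],[[0,0,-25],[0,0,0]],[[0,0,-30],[0,0,0]],[[0,0,-30],[0,0,0]],[[0,0,-30],[0,0,0]]]}}

```text
time_s: 9.35
position: [0.6519, 0.0898, 0.1579]
tcp_rot: [[-1.0, -0.0, 0.001], [-0.0, 1.0, -0.0], [-0.001, -0.0, -1.0]]
force: [0.0, -0.4, -0.1]
opening: 1.002
grasp_force: 0.0
```

Request:
{"method": "drive_tool", "body": {"motion": [[[-25,0,-20],[0,0,0]],[[-25,0,-20],[0,0,0]],[[-25,0,0],[0,0,0]],[[0,0,0],[0,0,0]],[[0,0,0],[0,0,0]]]}}

```text
time_s: 9.85
position: [0.7263, 0.0898, 0.1959]
tcp_rot: [[-1.0, -0.0, -0.001], [-0.0, 1.0, 0.0], [0.001, 0.0, -1.0]]
force: [-0.8, 0.5, -0.3]
opening: 1.0
grasp_force: 0.0
```

Run:
```python
from h import *
s,im=snap('wrist','w5.png'); print(np.round(s['position'],4),np.round(s['tcp_rot'],4).tolist(),s['time_s'])
c=cam('wrist',s)
for p in ([.6515,.0922,.014],[.6515,.0922,.044]): print(proj(c,p))
```

```text
[0.7263 0.0898 0.1959] [[-1.0, -0.0002, -0.0008], [-0.0002, 1.0, 0.0], [0.0008, 0.0, -1.0]] 9.85
(np.float64(280.37782774905105), np.float64(126.211640903599))
(np.float64(280.54546177684415), np.float64(125.5379438505401))
```

View pics/w5.png

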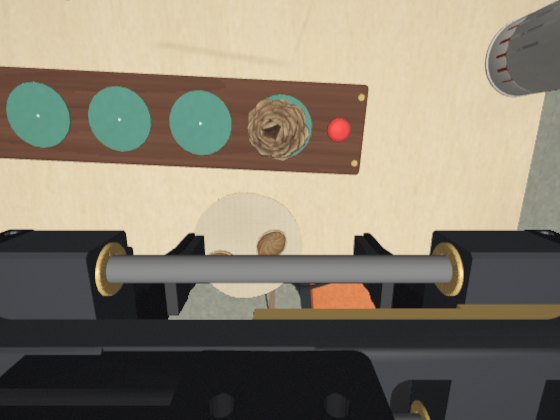

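The cone stands at (278,128) and the mark centre is at (281,126), so it's about 3 mm off. The jar is next.

Request:
{"method": "drive_tool", "body": {"motion": [[[30,-16,0],[0,0,0]],[[30,-16,0],[0,0,0]],[[30,-16,0],[0,0,0]],[[30,-16,0],[0,0,0]],[[30,-16,0],[0,0,0]]], "gripper": 0.75}}

```text
time_s: 10.4
position: [0.5738, 0.0097, 0.1954]
tcp_rot: [[-1.0, -0.001, -0.002], [-0.001, 1.0, 0.0], [0.002, 0.0, -1.0]]
force: [0.2, -0.1, 0.0]
opening: 0.759
grasp_force: 0.0
```

Request:
{"method": "drive_tool", "body": {"motion": [[[30,-16,0],[0,0,0]],[[30,-16,0],[0,0,0]],[[30,-16,0],[0,0,0]],[[30,-16,0],[0,0,0]],[[30,-16,0],[0,0,0]]]}}

```text
time_s: 10.9
position: [0.424, -0.0699, 0.1955]
tcp_rot: [[-1.0, -0.001, -0.001], [-0.001, 1.0, 0.0], [0.001, 0.0, -1.0]]
force: [0.1, -1.1, 0.7]
opening: 0.752
grasp_force: 0.0
```

Request:
{"method": "drive_tool", "body": {"motion": [[[0,0,0],[0,0,0]],[[0,0,0],[0,0,0]],[[0,0,0],[0,0,0]]]}}

```text
time_s: 11.2
position: [0.4276, -0.0701, 0.1959]
tcp_rot: [[-1.0, -0.0, 0.001], [-0.0, 1.0, -0.0], [-0.001, -0.0, -1.0]]
force: [0.5, 0.3, 0.7]
opening: 0.751
grasp_force: 0.0
```

Run:
```python
from h import *
s,im=snap('wrist','w6.png'); print(np.round(s['position'],4),np.round(s['tcp_rot'],4).tolist(),s['time_s'])
c=cam('wrist',s)
for p in ([.4213,-.0746,.046],[.37,-.2565,.018],[.4329,.0967,.016]): print(proj(c,p))
```

```text
[ 0.4276 -0.0701  0.1959] [[-1.0, -0.0005, 0.0013], [-0.0005, 1.0, -0.0003], [-0.0013, -0.0003, -1.0]] 11.2
(np.float64(274.0485380413229), np.float64(191.33057071136034))
(np.float64(112.33784262772437), np.float64(141.52737644032715))
(np.float64(419.32871674434625), np.float64(196.19399703620633))
```

View pics/w6.png

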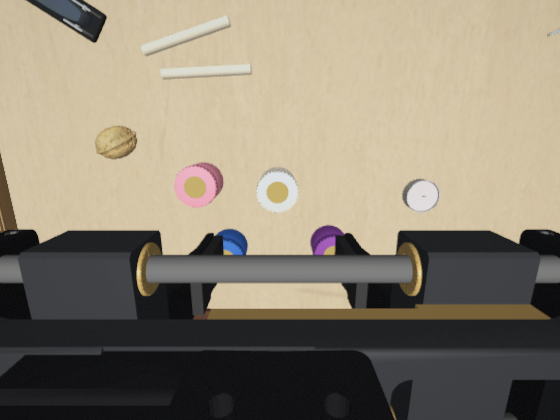

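The cream jar's top is at (277,192), the walnut at (116,142), the tea light at (422,196) and the pink jar at (195,186). The fingers will clear the pink jar.

Request:
{"method": "drive_tool", "body": {"motion": [[[7,-1,30],[0,0,0]],[[0,0,30],[0,0,0]],[[0,0,30],[0,0,0]],[[0,0,30],[0,0,0]],[[0,0,0],[0,0,0]]]}}

```text
time_s: 11.75
position: [0.4186, -0.0701, 0.0726]
tcp_rot: [[-1.0, -0.001, -0.007], [-0.001, 1.0, 0.003], [0.007, 0.003, -1.0]]
force: [-0.1, 0.5, 0.4]
opening: 0.747
grasp_force: 0.0
```

Request:
{"method": "drive_tool", "body": {"motion": [[[0,0,25],[0,0,0]],[[0,0,25],[0,0,0]],[[0,0,16],[0,0,0]],[[0,0,0],[0,0,0]],[[0,0,0],[0,0,0]]]}}

```text
time_s: 12.25
position: [0.4208, -0.0713, 0.0103]
tcp_rot: [[-1.0, -0.001, 0.001], [-0.001, 1.0, -0.0], [-0.001, -0.0, -1.0]]
force: [0.2, 0.1, 0.2]
opening: 0.747
grasp_force: 0.0
```

Request:
{"method": "drive_tool", "body": {"motion": [[[0,0,0],[0,0,0]],[[0,0,0],[0,0,0]],[[0,0,0],[0,0,0]],[[0,0,0],[0,0,0]],[[0,0,0],[0,0,0]]], "gripper": 0}}

```text
time_s: 12.75
position: [0.4203, -0.0714, 0.0102]
tcp_rot: [[-1.0, 0.0, 0.001], [0.0, 1.0, -0.001], [-0.001, -0.001, -1.0]]
force: [-1.3, 0.0, 6.8]
opening: 0.511
grasp_force: 30.0
```

Request:
{"method": "drive_tool", "body": {"motion": [[[0,0,-10],[0,0,0]],[[0,0,-30],[0,0,0]],[[0,0,-30],[0,0,0]],[[0,0,-30],[0,0,0]],[[0,0,-20],[0,0,0]]]}}

```text
time_s: 13.25
position: [0.4199, -0.0713, 0.1318]
tcp_rot: [[-1.0, -0.0, 0.002], [-0.0, 1.0, -0.001], [-0.002, -0.001, -1.0]]
force: [-0.2, -0.6, -0.5]
opening: 0.507
grasp_force: 30.0
```

Request:
{"method": "drive_tool", "body": {"motion": [[[-28,9,0],[0,0,0]],[[-28,9,0],[0,0,0]],[[-28,9,0],[0,0,0]],[[-28,9,0],[0,0,0]],[[-28,9,0],[0,0,0]]]}}

```text
time_s: 13.75
position: [0.5603, -0.0257, 0.1301]
tcp_rot: [[-1.0, -0.0, -0.001], [-0.0, 1.0, 0.0], [0.001, 0.0, -1.0]]
force: [0.3, 0.6, -0.8]
opening: 0.507
grasp_force: 30.0
```

Request:
{"method": "drive_tool", "body": {"motion": [[[-28,9,0],[0,0,0]],[[-28,9,0],[0,0,0]],[[-28,9,10],[0,0,0]],[[-2,0,20],[0,0,0]],[[0,0,20],[0,0,0]]]}}

```text
time_s: 14.25
position: [0.6468, 0.0012, 0.0796]
tcp_rot: [[-1.0, -0.001, 0.001], [-0.001, 1.0, -0.0], [-0.001, -0.0, -1.0]]
force: [-0.1, 0.5, -0.3]
opening: 0.508
grasp_force: 30.0
```

Request:
{"method": "drive_tool", "body": {"motion": [[[0,0,20],[0,0,0]],[[0,0,15],[0,0,0]],[[0,0,0],[0,0,0]],[[0,0,0],[0,0,0]],[[0,0,0],[0,0,0]]]}}

```text
time_s: 14.75
position: [0.6467, 0.0006, 0.0457]
tcp_rot: [[-1.0, -0.0, 0.002], [-0.0, 1.0, -0.0], [-0.002, -0.0, -1.0]]
force: [1.3, 0.4, 0.2]
opening: 0.508
grasp_force: 30.0
```

Request:
{"method": "drive_tool", "body": {"motion": [[[0,0,12],[0,0,0]],[[0,0,8],[0,0,0]],[[0,0,0],[0,0,0]],[[0,0,0],[0,0,0]],[[0,0,0],[0,0,0]]]}}

```text
time_s: 15.25
position: [0.6456, 0.0008, 0.0242]
tcp_rot: [[-1.0, -0.0, -0.001], [-0.0, 1.0, 0.0], [0.001, 0.0, -1.0]]
force: [0.3, 0.1, -0.5]
opening: 0.507
grasp_force: 30.0
```

Request:
{"method": "drive_tool", "body": {"motion": [[[0,0,0],[0,0,0]],[[0,0,0],[0,0,0]],[[0,0,0],[0,0,0]],[[0,0,0],[0,0,0]],[[0,0,0],[0,0,0]]], "gripper": 0.7}}

```text
time_s: 15.75
position: [0.6459, 0.0007, 0.0246]
tcp_rot: [[-1.0, -0.0, 0.0], [-0.0, 1.0, -0.0], [-0.0, -0.0, -1.0]]
force: [-0.6, 0.4, -0.3]
opening: 0.699
grasp_force: 0.0
```

Request:
{"method": "drive_tool", "body": {"motion": [[[0,0,-15],[0,0,0]],[[0,0,-25],[0,0,0]],[[0,0,-30],[0,0,0]],[[0,0,-30],[0,0,0]],[[0,0,-30],[0,0,0]]]}}

```text
time_s: 16.25
position: [0.6459, 0.0008, 0.1569]
tcp_rot: [[-1.0, -0.0, 0.001], [-0.0, 1.0, -0.0], [-0.001, -0.0, -1.0]]
force: [-0.3, 0.3, 0.2]
opening: 0.698
grasp_force: 0.0
```

Request:
{"method": "drive_tool", "body": {"motion": [[[25,-25,0],[0,0,0]],[[25,-25,0],[0,0,0]],[[25,-25,0],[0,0,0]],[[25,-25,0],[0,0,0]],[[25,-25,0],[0,0,0]]], "gripper": 0.75}}

```text
time_s: 16.75
position: [0.5202, -0.1251, 0.1559]
tcp_rot: [[-1.0, -0.001, 0.002], [-0.001, 1.0, -0.001], [-0.002, -0.001, -1.0]]
force: [0.7, 0.1, -0.6]
opening: 0.75
grasp_force: 0.0
```

Request:
{"method": "drive_tool", "body": {"motion": [[[25,-25,0],[0,0,0]],[[25,-25,0],[0,0,0]],[[25,-25,0],[0,0,0]],[[25,-25,0],[0,0,0]],[[25,-25,0],[0,0,0]]]}}

```text
time_s: 17.25
position: [0.3952, -0.2504, 0.1558]
tcp_rot: [[-1.0, -0.0, 0.001], [-0.0, 1.0, -0.001], [-0.001, -0.001, -1.0]]
force: [0.7, -0.2, 0.0]
opening: 0.75
grasp_force: 0.0
```

Request:
{"method": "drive_tool", "body": {"motion": [[[10,0,0],[0,0,0]],[[0,0,0],[0,0,0]],[[0,0,0],[0,0,0]],[[0,0,0],[0,0,0]]]}}

```text
time_s: 17.65
position: [0.3869, -0.2487, 0.1549]
tcp_rot: [[-1.0, -0.002, 0.001], [-0.002, 1.0, -0.0], [-0.001, -0.0, -1.0]]
force: [0.3, -0.4, 0.2]
opening: 0.748
grasp_force: 0.0
```

Run:
```python
from h import *
s,im=snap('wrist','w7.png'); print(np.round(s['position'],4),np.round(s['tcp_rot'],4).tolist(),s['time_s'])
c=cam('wrist',s); print(proj(c,[.37,-.253,.018]))
hsv=cv2.cvtColor(im,cv2.COLOR_RGB2HSV)
u,v=map(int,proj(c,[.37,-.253,.018])); u0=u-70; v0=max(v-70,0)
cr=im[v0:v+50,u0:u+70]; cv2.imwrite('pics/w7c.png',cv2.resize(cr[:,:,::-1],None,fx=4,fy=4,interpolation=cv2.INTER_CUBIC)); print(u0,v0)
```

```text
[ 0.3869 -0.2487  0.1549] [[-1.0, -0.0017, 0.0009], [-0.0017, 1.0, -0.0005], [-0.0009, -0.0005, -1.0]] 17.65
(np.float64(274.04942683846036), np.float64(183.68316763508383))
204 113
```

View pics/w7c.png

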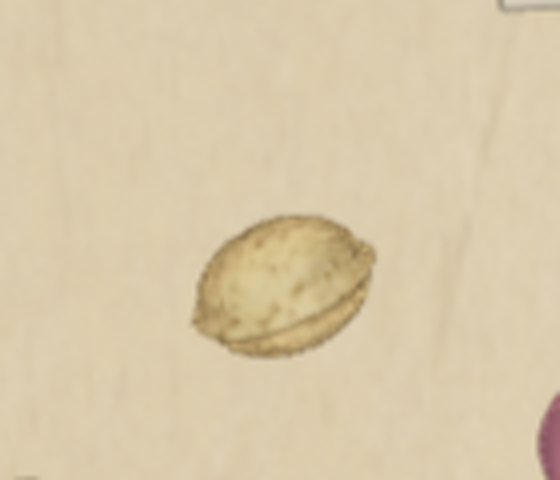

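The walnut's ends are at crop (195,322) and (375,252), so its long axis is 21° off world y and its centre is about (0.369, -0.252). I'll turn the tool 1.2 rad so the fingers close across its width.

Request:
{"method": "drive_tool", "body": {"motion": [[[18,-3,0],[0,0,0]],[[0,0,0],[0,0,0.149]],[[0,0,0],[0,0,0.149]],[[0,0,0],[0,0,0.149]],[[0,0,0],[0,0,0.149]]]}}

```text
time_s: 18.2
position: [0.3687, -0.2517, 0.1545]
tcp_rot: [[-0.825, 0.565, 0.0], [0.565, 0.825, -0.0], [-0.0, 0.0, -1.0]]
force: [-0.2, -0.5, 0.0]
opening: 0.748
grasp_force: 0.0
```

Request:
{"method": "drive_tool", "body": {"motion": [[[0,0,0],[0,0,0.149]],[[0,0,0],[0,0,0.149]],[[0,0,0],[0,0,0.149]],[[0,0,0],[0,0,0.149]],[[0,0,0],[0,0,0]]]}}

```text
time_s: 18.7
position: [0.3686, -0.2518, 0.1545]
tcp_rot: [[-0.372, 0.928, 0.0], [0.928, 0.372, -0.0], [-0.0, 0.0, -1.0]]
force: [0.2, -0.6, -0.4]
opening: 0.749
grasp_force: 0.0
```

Request:
{"method": "drive_tool", "body": {"motion": [[[0,0,30],[0,0,0]],[[0,0,30],[0,0,0]],[[0,0,20],[0,0,0]],[[0,0,0],[0,0,0]],[[0,0,0],[0,0,0]]]}}

```text
time_s: 19.2
position: [0.3682, -0.252, 0.0745]
tcp_rot: [[-0.372, 0.928, -0.0], [0.928, 0.372, 0.001], [0.001, -0.0, -1.0]]
force: [-0.9, -0.6, 0.1]
opening: 0.751
grasp_force: 0.0
```

Run:
```python
from h import *
s,im=snap('wrist','w8.png'); print(np.round(s['position'],4),np.round(s['tcp_rot'],3).tolist(),s['time_s'])
c=cam('wrist',s); print(proj(c,[.369,-.252,.018]))
```

```text
[ 0.3682 -0.252   0.0745] [[-0.372, 0.928, -0.0], [0.928, 0.372, 0.001], [0.001, -0.0, -1.0]] 19.2
(np.float64(279.9425443646163), np.float64(223.2725845114219))
```

View pics/w8.png

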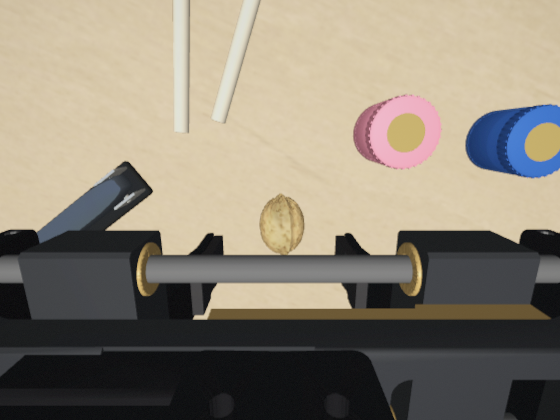

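The walnut is at (282,224), centred and with its length across the closing direction. I'll go down and grip it.

Request:
{"method": "drive_tool", "body": {"motion": [[[0,0,25],[0,0,0]],[[0,0,25],[0,0,0]],[[0,0,15],[0,0,0]],[[0,0,6],[0,0,0]],[[0,0,0],[0,0,0]]]}}

```text
time_s: 19.75
position: [0.3683, -0.2526, 0.0038]
tcp_rot: [[-0.371, 0.929, 0.0], [0.929, 0.371, -0.0], [-0.001, 0.0, -1.0]]
force: [0.3, 0.4, 0.4]
opening: 0.744
grasp_force: 0.0
```

Request:
{"method": "drive_tool", "body": {"motion": [[[0,0,0],[0,0,0]],[[0,0,0],[0,0,0]],[[0,0,0],[0,0,0]],[[0,0,0],[0,0,0]],[[0,0,0],[0,0,0]]], "gripper": 0}}

```text
time_s: 20.25
position: [0.3681, -0.2524, 0.0038]
tcp_rot: [[-0.37, 0.929, 0.0], [0.929, 0.37, -0.0], [-0.001, 0.0, -1.0]]
force: [0.2, 0.4, 0.1]
opening: 0.385
grasp_force: 11.3
```

Request:
{"method": "drive_tool", "body": {"motion": [[[0,0,0],[0,0,0]],[[0,0,0],[0,0,0]],[[0,0,0],[0,0,0]]]}}

```text
time_s: 20.55
position: [0.3681, -0.2525, 0.0037]
tcp_rot: [[-0.37, 0.929, 0.0], [0.929, 0.37, -0.0], [-0.001, 0.0, -1.0]]
force: [0.5, 0.2, 3.7]
opening: 0.382
grasp_force: 30.0
```

Request:
{"method": "drive_tool", "body": {"motion": [[[0,0,-10],[0,0,0]],[[0,0,-25],[0,0,0]],[[0,0,-30],[0,0,0]],[[0,0,-30],[0,0,0]],[[0,0,-20],[0,0,0]]]}}

```text
time_s: 21.05
position: [0.3679, -0.2524, 0.1206]
tcp_rot: [[-0.37, 0.929, 0.001], [0.929, 0.37, -0.001], [-0.001, 0.0, -1.0]]
force: [0.3, -0.6, -0.1]
opening: 0.377
grasp_force: 30.0
```

Request:
{"method": "drive_tool", "body": {"motion": [[[5,32,0],[0,0,0]],[[5,32,0],[0,0,0]],[[5,32,0],[0,0,0]],[[5,32,0],[0,0,0]],[[5,32,0],[0,0,0]]]}}

```text
time_s: 21.55
position: [0.5078, -0.1688, 0.119]
tcp_rot: [[-0.37, 0.929, -0.001], [0.929, 0.37, 0.0], [0.0, -0.001, -1.0]]
force: [-0.1, -0.3, -0.2]
opening: 0.373
grasp_force: 30.0
```

Request:
{"method": "drive_tool", "body": {"motion": [[[5,32,0],[0,0,0]],[[5,32,0],[0,0,0]],[[5,32,0],[0,0,0]],[[5,32,0],[0,0,0]],[[4,28,0],[0,0,0]]]}}

```text
time_s: 22.05
position: [0.644, -0.0886, 0.1188]
tcp_rot: [[-0.371, 0.929, -0.001], [0.929, 0.371, 0.0], [0.0, -0.001, -1.0]]
force: [0.6, -0.2, -0.2]
opening: 0.373
grasp_force: 30.0
```

Request:
{"method": "drive_tool", "body": {"motion": [[[0,0,25],[0,0,0]],[[0,0,25],[0,0,0]],[[0,0,20],[0,0,0]],[[0,0,0],[0,0,0]],[[0,0,0],[0,0,0]]]}}

```text
time_s: 22.55
position: [0.643, -0.0898, 0.0486]
tcp_rot: [[-0.37, 0.929, -0.001], [0.929, 0.37, 0.0], [0.001, -0.001, -1.0]]
force: [0.2, -0.3, 0.2]
opening: 0.379
grasp_force: 30.0
```

Request:
{"method": "drive_tool", "body": {"motion": [[[0,0,15],[0,0,0]],[[0,0,10],[0,0,0]],[[0,0,5],[0,0,0]],[[0,0,0],[0,0,0]],[[0,0,0],[0,0,0]]]}}

```text
time_s: 23.05
position: [0.6434, -0.0899, 0.0184]
tcp_rot: [[-0.37, 0.929, 0.0], [0.929, 0.37, 0.0], [-0.0, 0.0, -1.0]]
force: [0.3, 0.7, 0.2]
opening: 0.374
grasp_force: 30.0
```

Request:
{"method": "drive_tool", "body": {"motion": [[[0,0,0],[0,0,0]],[[0,0,0],[0,0,0]],[[0,0,0],[0,0,0]],[[0,0,0],[0,0,0]],[[0,0,0],[0,0,0]]], "gripper": 0.7}}

```text
time_s: 23.55
position: [0.6434, -0.0898, 0.0186]
tcp_rot: [[-0.37, 0.929, 0.0], [0.929, 0.37, -0.0], [-0.0, 0.0, -1.0]]
force: [0.5, 0.7, 0.0]
opening: 0.679
grasp_force: 0.0
```

Request:
{"method": "drive_tool", "body": {"motion": [[[0,0,-15],[0,0,0]],[[0,0,-25],[0,0,0]],[[0,0,-30],[0,0,0]],[[0,0,-30],[0,0,0]],[[0,0,-20],[0,0,0]]]}}

```text
time_s: 24.05
position: [0.6445, -0.0901, 0.1422]
tcp_rot: [[-0.37, 0.929, 0.004], [0.929, 0.37, -0.001], [-0.003, 0.003, -1.0]]
force: [0.3, 0.2, -0.8]
opening: 0.7
grasp_force: 0.0
```

Run:
```python
from h import *
s,im=snap('wrist','w9.png'); print(np.round(s['position'],4),s['time_s'])
c=cam('wrist',s)
for p in ([.6431,-.0875,.014],[.6473,.0024,.014],[.6473,.0024,.06],[.6515,.0922,.014]): print(proj(c,p))
```

```text
[ 0.6445 -0.0901  0.1422] 24.05
(np.float64(278.1369267914476), np.float64(198.8067314185459))
(np.float64(317.739103383749), np.float64(113.46612159973107))
(np.float64(325.3965341985947), np.float64(109.87769504602129))
(np.float64(363.5107110627742), np.float64(14.843403553441135))
```

View pics/w9.png

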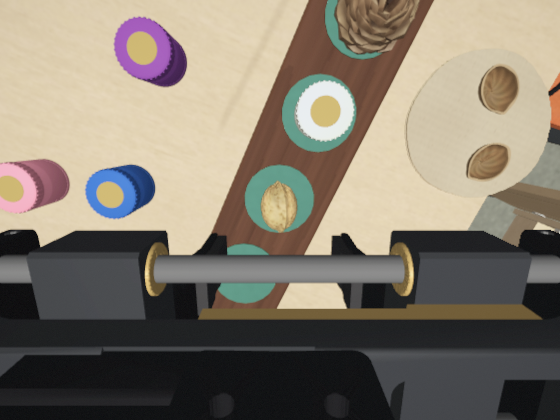

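The jar's top at (325,111) is where it should be. The walnut at (279,206) is about 6 mm from its mark's centre (279,199), within tolerance. Tea light next.

Request:
{"method": "drive_tool", "body": {"motion": [[[28,-14,0],[0,0,0]],[[28,-14,0],[0,0,0]],[[28,-14,0],[0,0,0]],[[28,-14,0],[0,0,0]],[[28,-14,0],[0,0,0]]]}}

```text
time_s: 24.6
position: [0.5254, 0.015, 0.1388]
tcp_rot: [[-0.37, 0.929, 0.0], [0.929, 0.37, 0.0], [-0.0, 0.0, -1.0]]
force: [-0.3, 0.6, 0.9]
opening: 0.702
grasp_force: 0.0
```

Request:
{"method": "drive_tool", "body": {"motion": [[[28,-14,0],[0,0,0]],[[28,-14,0],[0,0,0]],[[28,-14,0],[0,0,0]],[[30,-14,0],[0,0,0]],[[0,0,0],[0,0,0]]]}}

```text
time_s: 25.1
position: [0.4271, 0.1016, 0.1385]
tcp_rot: [[-0.373, 0.928, -0.006], [0.928, 0.373, 0.001], [0.003, -0.005, -1.0]]
force: [-0.0, 0.3, 0.7]
opening: 0.694
grasp_force: 0.0
```

Request:
{"method": "drive_tool", "body": {"motion": [[[0,0,25],[0,0,0]],[[0,0,25],[0,0,0]],[[0,0,10],[0,0,0]],[[0,0,0],[0,0,0]],[[0,0,0],[0,0,0]]]}}

```text
time_s: 25.6
position: [0.4329, 0.0993, 0.0788]
tcp_rot: [[-0.37, 0.929, 0.0], [0.929, 0.37, -0.0], [-0.0, 0.0, -1.0]]
force: [1.1, -0.3, -0.1]
opening: 0.698
grasp_force: 0.0
```

Run:
```python
from h import *
s,im=snap('wrist','w10.png'); print(np.round(s['position'],4),s['time_s'])
c=cam('wrist',s); p=np.array(s['position']); p[2]=.016; print(proj(c,p))
```

```text
[0.4329 0.0993 0.0788] 25.6
(np.float64(278.9237386058134), np.float64(220.57226089111754))
```

View pics/w10.png

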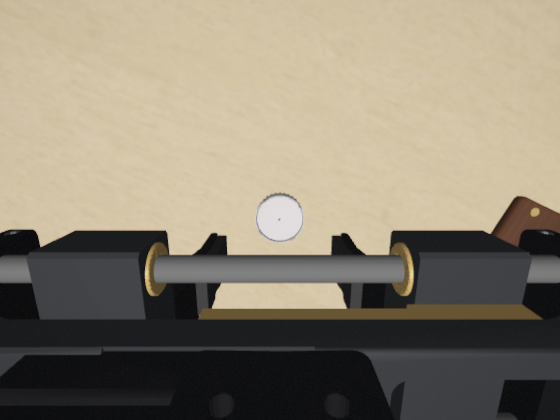

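The tea light at (280,218) is centred within 2 mm of the tool axis.

Request:
{"method": "drive_tool", "body": {"motion": [[[2,1,25],[0,0,0]],[[0,0,25],[0,0,0]],[[0,0,18],[0,0,0]],[[0,0,8],[0,0,0]],[[0,0,0],[0,0,0]]]}}

```text
time_s: 26.15
position: [0.4327, 0.1016, 0.0024]
tcp_rot: [[-0.37, 0.929, -0.0], [0.929, 0.37, 0.0], [0.0, -0.0, -1.0]]
force: [-1.0, 0.2, -0.8]
opening: 0.696
grasp_force: 0.0
```

Request:
{"method": "drive_tool", "body": {"motion": [[[0,0,0],[0,0,0]],[[0,0,0],[0,0,0]],[[0,0,0],[0,0,0]],[[0,0,0],[0,0,0]],[[0,0,0],[0,0,0]]], "gripper": 0}}

```text
time_s: 26.65
position: [0.433, 0.1017, 0.0032]
tcp_rot: [[-0.37, 0.929, 0.001], [0.929, 0.37, -0.0], [-0.001, 0.001, -1.0]]
force: [0.5, 0.3, 5.2]
opening: 0.434
grasp_force: 30.0
```

Request:
{"method": "drive_tool", "body": {"motion": [[[0,0,0],[0,0,0]],[[0,0,0],[0,0,0]],[[0,0,0],[0,0,0]]]}}

```text
time_s: 26.95
position: [0.433, 0.1017, 0.0032]
tcp_rot: [[-0.37, 0.929, 0.001], [0.929, 0.37, -0.0], [-0.001, 0.001, -1.0]]
force: [-0.2, -0.4, 6.6]
opening: 0.434
grasp_force: 30.0
```

Request:
{"method": "drive_tool", "body": {"motion": [[[0,0,-10],[0,0,0]],[[0,0,-25],[0,0,0]],[[0,0,-30],[0,0,0]],[[0,0,-30],[0,0,0]],[[0,0,-20],[0,0,0]]]}}

```text
time_s: 27.45
position: [0.4327, 0.1018, 0.1197]
tcp_rot: [[-0.37, 0.929, 0.002], [0.929, 0.37, -0.0], [-0.001, 0.002, -1.0]]
force: [0.4, -0.2, -0.0]
opening: 0.438
grasp_force: 30.0
```

Request:
{"method": "drive_tool", "body": {"motion": [[[-28,7,0],[0,0,0]],[[-28,7,0],[0,0,0]],[[-28,7,0],[0,0,0]],[[-28,7,0],[0,0,0]],[[-28,7,0],[0,0,0]]]}}

```text
time_s: 27.95
position: [0.5169, -0.0162, 0.1181]
tcp_rot: [[-0.37, 0.929, -0.0], [0.929, 0.37, 0.0], [0.0, -0.0, -1.0]]
force: [0.3, 0.7, -0.9]
opening: 0.438
grasp_force: 30.0
```

Request:
{"method": "drive_tool", "body": {"motion": [[[-28,8,0],[0,0,0]],[[-28,8,0],[0,0,0]],[[-28,8,0],[0,0,0]],[[-28,7,0],[0,0,0]],[[-28,7,0],[0,0,0]]]}}

```text
time_s: 28.45
position: [0.6039, -0.1321, 0.1179]
tcp_rot: [[-0.37, 0.929, -0.001], [0.929, 0.37, 0.0], [0.001, -0.001, -1.0]]
force: [-0.1, -0.3, -0.6]
opening: 0.435
grasp_force: 30.0
```

Request:
{"method": "drive_tool", "body": {"motion": [[[-28,8,0],[0,0,0]],[[-28,7,0],[0,0,0]],[[0,0,25],[0,0,0]],[[0,0,25],[0,0,0]],[[0,0,20],[0,0,0]]]}}

```text
time_s: 28.95
position: [0.6376, -0.1778, 0.0466]
tcp_rot: [[-0.369, 0.929, -0.002], [0.929, 0.369, 0.001], [0.001, -0.001, -1.0]]
force: [-0.2, 0.3, -0.3]
opening: 0.439
grasp_force: 30.0
```

Request:
{"method": "drive_tool", "body": {"motion": [[[0,0,0],[0,0,0]],[[0,0,0],[0,0,0]],[[0,0,0],[0,0,0]]]}}

```text
time_s: 29.25
position: [0.6395, -0.1782, 0.0491]
tcp_rot: [[-0.37, 0.929, 0.002], [0.929, 0.37, -0.001], [-0.002, 0.002, -1.0]]
force: [0.2, 0.2, -0.6]
opening: 0.435
grasp_force: 30.0
```

Request:
{"method": "drive_tool", "body": {"motion": [[[0,0,15],[0,0,0]],[[0,0,10],[0,0,0]],[[0,0,6],[0,0,0]],[[0,0,0],[0,0,0]],[[0,0,0],[0,0,0]]]}}

```text
time_s: 29.75
position: [0.6382, -0.1776, 0.0163]
tcp_rot: [[-0.37, 0.929, -0.001], [0.929, 0.37, 0.0], [0.001, -0.001, -1.0]]
force: [-0.9, 0.7, 2.8]
opening: 0.437
grasp_force: 30.0
```

Request:
{"method": "drive_tool", "body": {"motion": [[[0,0,0],[0,0,0]],[[0,0,0],[0,0,0]],[[0,0,0],[0,0,0]],[[0,0,0],[0,0,0]],[[0,0,0],[0,0,0]]], "gripper": 0.7}}

```text
time_s: 30.25
position: [0.6386, -0.1779, 0.0164]
tcp_rot: [[-0.37, 0.929, -0.0], [0.929, 0.37, 0.0], [0.0, -0.0, -1.0]]
force: [-0.2, 0.6, -0.5]
opening: 0.691
grasp_force: 0.0
```

Request:
{"method": "drive_tool", "body": {"motion": [[[0,0,-10],[0,0,0]],[[0,0,-25],[0,0,0]],[[0,0,-30],[0,0,0]],[[0,0,-30],[0,0,0]],[[0,0,-30],[0,0,0]]]}}

```text
time_s: 30.75
position: [0.6386, -0.1778, 0.1435]
tcp_rot: [[-0.37, 0.929, 0.001], [0.929, 0.37, -0.0], [-0.0, 0.0, -1.0]]
force: [1.5, -0.5, 0.5]
opening: 0.7
grasp_force: 0.0
```

Request:
{"method": "drive_tool", "body": {"motion": [[[-20,0,-20],[0,0,0]],[[-20,0,-20],[0,0,0]],[[-20,0,0],[0,0,0]],[[0,0,0],[0,0,0]],[[0,0,0],[0,0,0]]]}}

```text
time_s: 31.25
position: [0.6601, -0.2332, 0.1815]
tcp_rot: [[-0.369, 0.929, -0.001], [0.929, 0.369, 0.001], [0.001, -0.001, -1.0]]
force: [-1.1, 1.2, -0.7]
opening: 0.701
grasp_force: 0.0
```

Run:
```python
from h import *
s,im=snap('wrist','w11.png'); print(np.round(s['position'],4),s['time_s'])
b=snap('side','b3.png')[1]
r=cv2.resize(b[130:260,170:420],None,fx=3,fy=3,interpolation=cv2.INTER_CUBIC)
out=np.zeros((600,800,3),np.uint8); out[:390,:750]=r
out[390:600,:280]=cv2.resize(im,(280,210)); cv2.imwrite('pics/f.png',out[:,:,::-1])
w=np.vstack([r[:,:750],]); 
c=cam('wrist',s)
for p in ([.6389,-.1774,.014],[.6431,-.0875,.014]): print(proj(c,p),ray(c,*proj(c,p),.014))
```

```text
[ 0.6601 -0.2332  0.1815] 31.25
(np.float64(279.81247735934863), np.float64(140.6916010245576)) [ 0.6389 -0.1774  0.014 ]
(np.float64(316.2402612237493), np.float64(58.371064678291816)) [ 0.6431 -0.0875  0.014 ]
```

View pics/f.png

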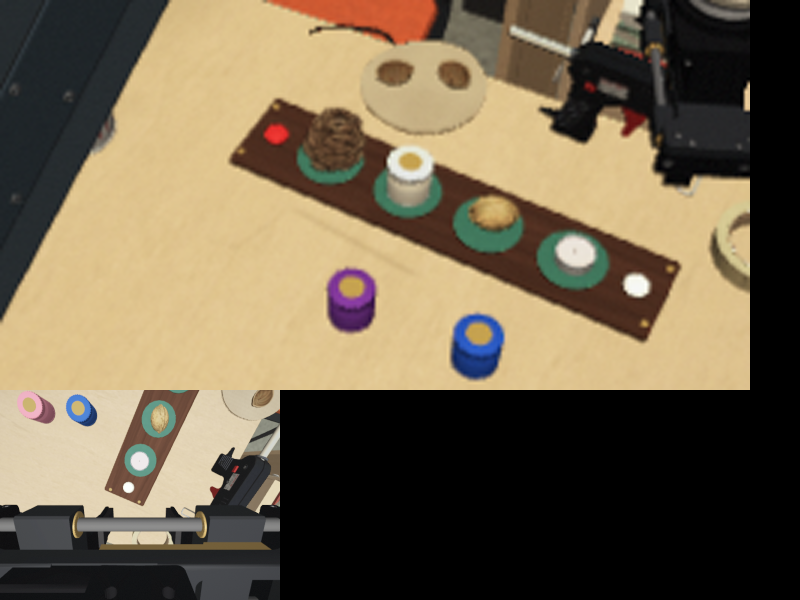

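View pics/w11.png

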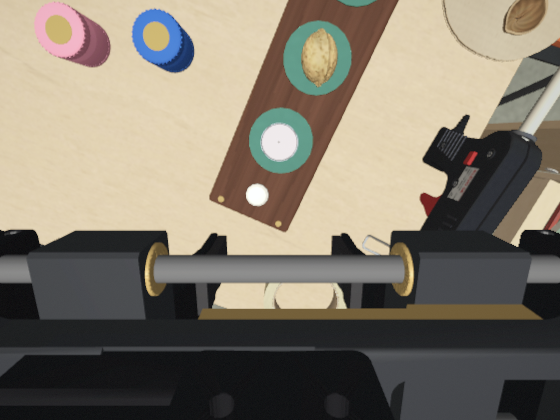

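All four pieces are upright, centred and in the right order. The tea light at (279,142) and walnut at (319,57) sit on their mark centres, and the gripper is clear.

```bash
python3 -c "
from rig import *
print(hand_in())"
```

```text
the job is handed in; nothing more can be done
None
```

The job is handed in: the pine cone, paint jar, gold walnut and tea light stand on the four marks in order from the red stud to the white. In the final pictures each looked upright and within about 7 mm of its mark's centre. The tea tin and the other jars were not touched; the run took about 31 s, and hand-in returned no verdict.

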